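# Clamp the whetstone in the sprung stone holder

## Robot

A 7-joint arm with a two-finger parallel gripper is mounted at the origin on the work surface. World frame = base frame: x ahead of the robot, y to its left, z up, the work surface at z = 0. Lengths are in m, angles in rad, forces in N, time in s.
With the tool pointing down it reaches from about 0.35 to 0.775 m from the base axis. Payload 3.1 kg.
Tool frame: the origin (TCP) lies midway between the tips of the shut fingers; the grasp point (between the pads) lies 19 mm behind it; z points along the fingers, y is the line along which they close (so a half turn about z gives the same grasp; the last joint's range is limited). The gripper opens to 85 mm and grips with 20 to 120 N. Pads are 22 mm wide; open, the fingers measure 114 mm over their backs; the gripper's body (76 mm by 85 mm) begins 54 mm behind the grasp point. The pads swing forward as they close: fully open they stand 13 mm farther back than shut.
Start: joints at [1.145, 0.311, 0.014, 1.512, -0.004, 1.319, -0.027], TCP at [0.206, -0.51, 0.231] pointing down, gripper open.
Joint ranges: [-2.7, 2.7], [-0.3, 1.91], [-1.27, 1.3], [0.12, 2.57], [-1.44, 4.58], [0.2, 2.03], [-3.05, 3.05]. Speed limits (rad/s): [2.79, 2.79, 3.14, 3.14, 3.14, 3.14, 3.14].

## Interface

Orientations are given as a rotation vector (axis times angle).
In Python, from cell import arm gives the robot as it stands.
- The arm moves only by the shell command python3 shift.py 'ROWS' [FORCE]. ROWS is a JSON list of rows, 1 to 12 of them, each an object with the fields d (a list: dx, dy, dz in parts of the range, where 1.0 means 0.5 m), rot (a list: a rotation vector rx, ry, rz in parts of the range, where 1.0 means pi rad), aperture (the finger opening in m); a field left out counts as zero (the opening has to be given); each row is the pose to reach, as a shift and turn from the pose commanded when the command began, along the tool's axes at that moment; what a row does not reach only later rows make up. A row lasts 1/12 s, in which the tool goes at most 0.0417 m and 0.125 rad, less where a joint would pass 70% of its speed; a pose out of reach is approached as far as the arm can. The fingers move at their own pace and stop on an object; FORCE is the grip in N (left out, the last holds). Time passes only in rows, so rows that do not move let the fingers close. It prints the time, the measured TCP pose, the force, the opening and the grip force at its end. No shift or turn number may pass 1 either way. Input that does not fit is refused with a message, and nothing moves.
- arm.observe(): the state, without advancing time (a new reading comes with each control period).
- arm.camera(name): name is "scene" or "side" or "wrist"; returns a dict with "color" (480x640x3 uint8, red, green, blue), "fovy" (degrees; the focal length in pixels is half the picture's height over the tangent of half this angle, whatever the lens; pixels are square), "cx", "cy" (the principal point, pixels), "rvec" (rotation vector, rad) and "tvec" (3), from world to camera coordinates, as OpenCV has them; the wrist camera has in their place "T_tool_cam" (4x4, takes a point from camera to tool coordinates, whose origin is the TCP and whose axes are the flange's). Camera axes: x right, y down, z forward; pixel columns grow to the right and rows downward; lengths in m; the calibration is good to about 2 mm. A picture is of the moment at which its call begins: read the wrist's pose just before it. There is no depth.
- arm.close_job(): hands the job in; it is judged then, once.
The state is a dict: "time": time; "joints": joint angles; "joint_vel": joint speeds; "joint_efforts": joint torques, N m; "tcp_pos": TCP position; "orientation": TCP orientation; "wrist_force": force on the tool from outside, world axes, zero at the start; "wrist_torque": the same for the moment, N m; "grip_width": finger opening in m; "finger_force": force on a finger pad.
Only numpy, scipy, OpenCV 4.12 (cv2) and the standard library are available. Lean on these libraries where they do the work, as an engineer would, in place of code of your own. Each camera call takes 0.05 s, during which the arm holds its last target. There are 200 camera calls.

## Task

Clamp the whetstone in the sprung stone holder, ready for honing: draw the holder's sprung jaw out by its orange tab until it catches at its stop, without forcing it, and let go so that it stands open by itself. Then lay the stone flat on the wooden bed, lengthwise along its middle between the two jaws, and nudge the jaw off its catch so that it springs back and grips the stone end to end. Leave the gouge, the jar and the slotted block where they are.

Things in the scene. Friction and masses are not known exactly. Their poses are not given: they have to be found in the camera images.
- holder: Stone holder fixed to the bench: wooden base 360 x 80 mm, its flat top (the bed, no side walls) 22 mm above the bench. Origin on the bench; x runs along the base (from -165 to +195 mm) in the jaw's pulling direction, y across, z up. A blue cover, 70 mm wide, x = 62 to 190 mm, top 51 mm above the bench, hides spring, stop and catch.
- end_face (a point): Middle of the stone-bearing face of the fixed aluminium jaw (12 mm thick, 66 mm wide, 20 mm high above the bed), at holder x = -143 mm, 10 mm above the bed.
- jaw: Moving jaw; axes as the holder's; origin at bed height on its cover-side face, at holder x = -39 mm at home. Slides along holder +x; a spring pulls it home, 6 N. Its hard stop is hidden, set anywhere from 60 to 99 mm of travel: feel for it. The last 20 mm pass a sprung finger (pull rises to 16 N, drops to 6); let go at the stop, the jaw settles back 8 to 13 mm onto it and stays open.
- jaw_face (a point): Middle of the moving jaw's stone-gripping face (aluminium, 66 mm wide, 20 mm high above the bed, 14 mm thick), 90 mm from point end_face at home, 120 mm when gripping the stone. Behind the jaw a steel bar 18 mm wide, top 23 mm above the bed, runs into the cover.
- jaw_tab (a point): Middle of the orange tab, 72 mm above the bench. The tab is 8 mm thick (along holder x), 36 mm wide, its top 94 mm above the bench, and flush with the jaw's cover side. Straining it with over 38 N is forcing. To release the catch push it with 3 to 6 N towards holder -x, for 10 to 15 mm; the jaw then springs shut by itself.
- stone: Whetstone, red over grey, 120 x 50 x 28 mm (x, y, z), 0.3 kg, lying flat on the bench; origin at the centre of its underside. Either end may face either jaw; it stays red side up.
- gouge: Wood-handled gouge, 200 mm long, lying along its x axis; bystander. Origin under its middle.
- jar: Amber glass jar, 68 mm across, 90 mm tall; bystander. Origin at the centre of its underside.
- slot_block: Beech block with slots, 75 x 90 x 50 mm; bystander. Origin at the centre of its underside.

How it is judged:
On the way, in this order (a step that is already met when the one before it is completed fails the run):
1. the jaw stands open by itself on its catch, let go (x of jaw in the frame of holder above 0 m and contact force between each of the fingers, the arm and jaw below 0.1 N and linear speed of jaw below 0.005 m/s), for 0.3 s.
2. the stone lies flat on the bed between the open jaws (x of jaw in the frame of holder above 0 m and z of stone in the frame of holder below 0.026 m and x of stone in the frame of holder between -0.09 and -0.025 m and y of stone in the frame of holder between -0.015 and 0.015 m and contact force between the fingers and stone below 0.1 N), for 0.2 s.
At the end, for the whole second after the job is handed in: Stone still and flat on the bed (within 4 mm in height, tilt under 0.08 rad), pressed by the sprung jaw with over 2 N; jaws 116 to 124 mm apart; stone's middle 60 mm (within 3.5) from the fixed jaw's face, within 12 mm of the bed's midline and 0.12 rad of its direction (contact force between jaw and stone above 2 N and z of stone in the frame of holder between 0.018 and 0.025 m and y of stone in the frame of holder between -0.012 and 0.012 m and angle between the x axis of stone and the x axis of holder, either way round below 0.12 rad and angle between stone's own z axis and vertical below 0.08 rad and linear speed of stone below 0.01 m/s and distance between jaw_face and end_face between 0.116 and 0.124 m and x of stone in the frame of end_face between 0.0565 and 0.0635 m); the robot touches nothing.
It fails at once if the jaw is strained with more than 38 N (contact force between any of the fingers, the arm and jaw above 38 N).
It fails at once if the gouge is disturbed (distance of gouge from where it was at the start of the episode above 0.03 m).
It fails at once if the jar is disturbed (distance of jar from where it was at the start of the episode above 0.03 m).
It fails at once if the slotted block is disturbed (distance of slot_block from where it was at the start of the episode above 0.03 m).
It also fails if it takes over 61 s, if anything falls off the work surface, if the arm or the gripper's body presses on something with over 40 N, if the wrist force passes 120 N, or if a joint passes its speed limit or range.

## Working session

There is one attempt and no reset: what is moved stays moved. The work goes in short steps, Python scripts to look and compute and a shell command to move; the robot and the scene stay as the last step left them, time stands still between calls to the robot, and variables do not carry over. Pictures are saved under pics/ and viewed, at most 10 in all, crops included, and the job is handed in when it is done.

```bash
ls; mkdir -p pics; python3 - <<'E'
from cell import arm
import cv2,numpy as np,pickle
s=arm.observe();print({k:np.round(v,3) for k,v in s.items()})
d={}
for n in("scene","side","wrist"):
    c=arm.camera(n);d[n]=c
    cv2.imwrite(f"pics/{n}0.png",c["color"][...,::-1]);print(n,{k:v for k,v in c.items() if k!="color"})
pickle.dump(d,open("c0.pkl","wb"))
E
```

```text
cell.py
pics
shift.py
{'time': np.float64(0.0), 'joints': array([ 1.145,  0.312,  0.014,  1.513, -0.004,  1.319, -0.027]), 'joint_vel': array([-0.   ,  0.001,  0.001,  0.001, -0.001,  0.001,  0.001]), 'joint_efforts': array([ 0.0000e+00, -3.7991e+01,  1.4600e-01, -2.3059e+01,  1.2000e-02,
        1.4000e-02, -0.0000e+00]), 'tcp_pos': array([ 0.206, -0.509,  0.23 ]), 'orientation': array([-3.082e+00, -5.990e-01,  1.000e-03]), 'wrist_force': array([-0.145, -0.007,  0.093]), 'wrist_torque': array([ 0.04 , -0.028,  0.026]), 'finger_force': np.float64(0.0), 'grip_width': np.float64(0.086)}
scene {'fovy': 44.51833489798363, 'cx': 314.6476281732988, 'cy': 241.1770412275604, 'rvec': array([ 1.33022518,  2.32269831, -0.80452876]), 'tvec': array([ 0.31145981, -0.33410332,  1.91343577])}
side {'fovy': 46.057809386330945, 'cx': 314.93892816471487, 'cy': 246.62769995412717, 'rvec': array([ 0.33993697, -2.87166482,  1.0573564 ]), 'tvec': array([0.52726008, 0.1791784 , 1.20609734])}
wrist {'fovy': 59.881836830255935, 'cx': 317.32238069415735, 'cy': 235.2683110663767, 'T_tool_cam': array([[ 7.05239982e-04, -9.48623036e-01, -3.16407708e-01,
         8.17024985e-02],
       [ 9.99999387e-01,  9.38958374e-04, -5.86199352e-04,
        -1.33108005e-03],
       [ 8.53175876e-04, -3.16407101e-01,  9.48623117e-01,
        -1.42083281e-01],
       [ 0.00000000e+00,  0.00000000e+00,  0.00000000e+00,
         1.00000000e+00]])}
```

View pics/scene0.png

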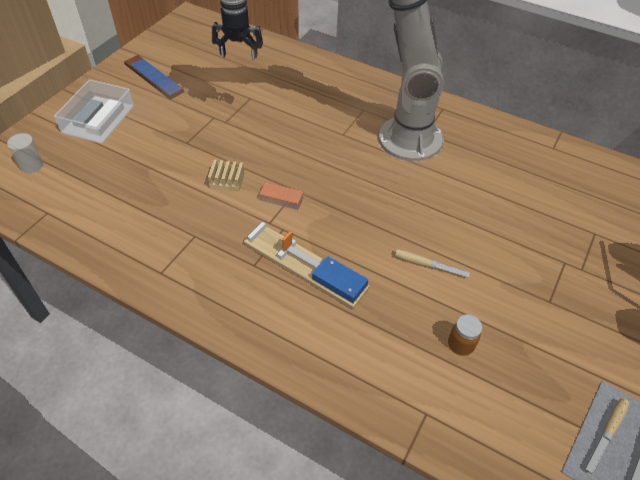

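View pics/side0.png

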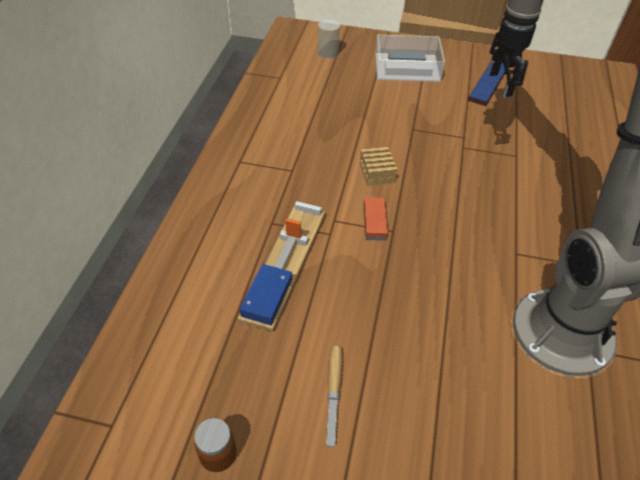

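The scene view shows the stone at (281,195), tab at (287,241), cover at (340,279) and slotted block at (226,175). In the side view they are at (375,218), (293,228), (267,294) and (378,165). Next I'll triangulate them.

```bash
cat > h.py <<'E'
import numpy as np,cv2
from scipy.spatial.transform import Rotation as R
def pose(s): return R.from_rotvec(s["orientation"]).as_matrix(),np.array(s["tcp_pos"])
def cam(c,s=None):
    "origin, cam->world rotation, f"
    f=240/np.tan(np.radians(c["fovy"]/2))
    if "rvec" in c:
        Rm=R.from_rotvec(c["rvec"]).as_matrix(); return -Rm.T@c["tvec"],Rm.T,f
    A,p=pose(s);T=c["T_tool_cam"];return p+A@T[:3,3],A@T[:3,:3],f
def ray(c,uv,s=None):
    o,Q,f=cam(c,s);d=Q@np.array([(uv[0]-c["cx"])/f,(uv[1]-c["cy"])/f,1]);return o,d/np.linalg.norm(d)
def plane(c,uv,z,s=None):
    o,d=ray(c,uv,s);return o+d*(z-o[2])/d[2]
def tri(r1,r2):
    (a,d),(b,e)=r1,r2
    t=np.linalg.lstsq(np.c_[d,-e],b-a,rcond=None)[0]
    p,q=a+d*t[0],b+e*t[1];return (p+q)/2,np.linalg.norm(p-q)
RNG={"red":((0,120,90),(8,205,255)),"orange":((7,206,120),(16,255,255)),"blue":((105,150,40),(125,255,255))}
def blobs(c,lo,hi,amin=40):
    m=cv2.inRange(cv2.cvtColor(c["color"],cv2.COLOR_RGB2HSV),lo,hi)
    k,_=cv2.findContours(m,cv2.RETR_EXTERNAL,cv2.CHAIN_APPROX_NONE)
    return sorted([q for q in k if cv2.contourArea(q)>amin],key=cv2.contourArea,reverse=True)
def cen(q):
    m=cv2.moments(q);return np.array([m["m10"],m["m01"]])/m["m00"]
E
python3 - <<'E'
from h import *;import pickle
d=pickle.load(open("c0.pkl","rb"))
for n,pts in(("scene",[(281,191),(287,241),(340,275),(226,175)]),("side",[(375,213),(293,228),(267,288),(378,165)])):
    hs=cv2.cvtColor(d[n]["color"],cv2.COLOR_RGB2HSV);print(n,[hs[v,u] for u,v in pts])
    for k,(lo,hi) in RNG.items():
        print(k,[(cen(q).round(1),cv2.contourArea(q)) for q in blobs(d[n],lo,hi,15)[:4]])
E
```

```text
scene [array([ 10, 124, 193], dtype=uint8), array([ 13, 184, 154], dtype=uint8), array([107, 158, 166], dtype=uint8), array([ 19,  91, 131], dtype=uint8)]
red []
orange []
blue [(array([340.1, 279.4]), 1227.5)]
side [array([  8, 166, 197], dtype=uint8), array([ 10, 205, 148], dtype=uint8), array([110, 165, 144], dtype=uint8), array([ 19, 118, 184], dtype=uint8)]
red [(array([375. , 217.8]), 664.5)]
orange []
blue [(array([265.9, 291.7]), 1480.5)]
```

```bash
python3 - <<'E'
from h import *;import pickle
d=pickle.load(open("c0.pkl","rb"))
S,D=d["scene"],d["side"]
for n,a,b in(("tab",(287.5,240.5),(293,228)),("stone top",(281,193),(375,214)),("cover",(340,278),(267,290)),("fixed jaw",(257,231),(308,209)),("block",(226,173),(378,161)),("gouge",(432,264),(334,385)),("jar",(466,329),(213,437))):
    print(n,tri(ray(S,a),ray(D,b)))
A,p=pose(__import__("cell").arm.observe());print(A.round(3),p)
E
```

```text
tab (array([ 0.61425932, -0.08799776,  0.0686419 ]), np.float64(0.002110908399923487))
stone top (array([ 0.4416867 , -0.21864874,  0.0247582 ]), np.float64(2.058912385939829e-05))
cover (array([0.63031036, 0.07865911, 0.04158393]), np.float64(0.00347943257250291))
fixed jaw (array([ 0.60347482, -0.19374157,  0.02959941]), np.float64(0.004863086696337306))
block (array([ 0.46475697, -0.39807959,  0.03689748]), np.float64(0.0032361519374539305))
gouge (array([0.44832482, 0.25774928, 0.02278751]), np.float64(0.015094263324649207))
jar (array([0.62583123, 0.41653101, 0.06817547]), np.float64(0.0011882561541743859))
[[ 0.927  0.374 -0.001]
 [ 0.374 -0.927  0.002]
 [-0.    -0.002 -1.   ]] [ 0.20572746 -0.50947791  0.23044867]
```

Careful with the scale: shifts go in shares of 0.5 m and turns go in shares of pi rad. That gives: 0.41 m / 0.5 = 0.82, -0.22 m / 0.5 = -0.44, -1.09 rad / 3.1416 = -0.347.

```bash
python3 shift.py '[{"d": [0.82,-0.44,-0.2],"rot": [0,0,-0.347],"aperture": 0.085},{"d": [0.82,-0.44,-0.2],"rot": [0,0,-0.347],"aperture": 0.085},{"d": [0.82,-0.44,-0.2],"rot": [0,0,-0.347],"aperture": 0.085},{"d": [0.82,-0.44,-0.2],"rot": [0,0,-0.347],"aperture": 0.085},{"d": [0.82,-0.44,-0.2],"rot": [0,0,-0.347],"aperture": 0.085},{"d": [0.82,-0.44,-0.2],"rot": [0,0,-0.347],"aperture": 0.085},{"d": [0.82,-0.44,-0.2],"rot": [0,0,-0.347],"aperture": 0.085},{"d": [0.82,-0.44,-0.2],"rot": [0,0,-0.347],"aperture": 0.085},{"d": [0.82,-0.44,-0.2],"rot": [0,0,-0.347],"aperture": 0.085},{"d": [0.82,-0.44,-0.2],"rot": [0,0,-0.347],"aperture": 0.085},{"d": [0.82,-0.44,-0.2],"rot": [0,0,-0.347],"aperture": 0.085},{"d": [0.82,-0.44,-0.2],"rot": [0,0,-0.347],"aperture": 0.085}]'
python3 - <<'E'
from cell import arm
import cv2,pickle
s=arm.observe();c=arm.camera("wrist");pickle.dump((s,c),open("w1.pkl","wb"));cv2.imwrite("pics/w1.png",c["color"][...,::-1]);print(s["tcp_pos"],s["orientation"],s["joints"])
E
```

```text
time: 1.15
tcp_pos: [0.507, -0.1455, 0.3322]
orientation: [-2.316, -2.121, -0.009]
wrist_force: [0.1, 0.5, -0.6]
grip_width: 0.0848
finger_force: 0.0
[ 0.50704617 -0.14547412  0.33224511] [-2.31619153 -2.12142347 -0.00851411] [ 0.5810182   0.25992412 -0.43361808  1.35731757  0.1035466   1.54478076
  0.07015498]
```

View pics/w1.png

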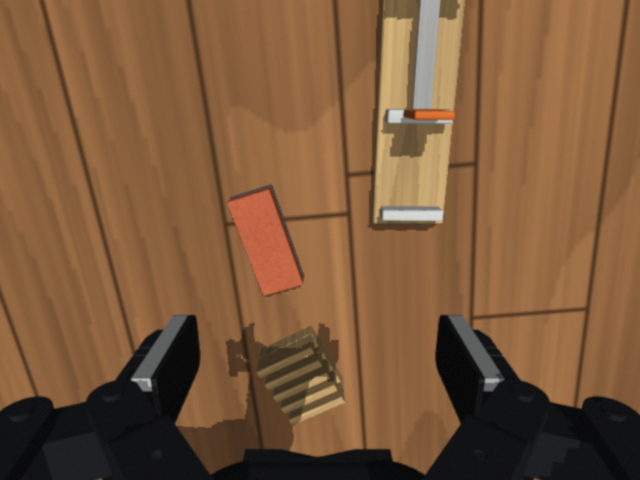

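The wrist view shows the stone with red corners near (230,200), (270,187), (301,282) and (264,294). The tab is at (430,115) and the fixed jaw at (411,215). I'll take a second wrist view for heights.

In the tool's units: 0.12 m / 0.5 = 0.24.

```bash
python3 shift.py '[{"d": [0.24,0,0],"aperture": 0.085},{"d": [0.24,0,0],"aperture": 0.085},{"d": [0.24,0,0],"aperture": 0.085},{"d": [0.24,0,0],"aperture": 0},{"d": [0.24,0,0],"aperture": 0},{"d": [0.24,0,0],"aperture": 0}]'
python3 - <<'E'
from cell import arm
import cv2,pickle
s=arm.observe();c=arm.camera("wrist");pickle.dump((s,c),open("w2.pkl","wb"));cv2.imwrite("pics/w2.png",c["color"][...,::-1]);print(s["tcp_pos"],s["orientation"],abs(s["joint_vel"]).max())
E
```

```text
time: 1.7
tcp_pos: [0.5151, -0.0342, 0.3309]
orientation: [2.327, 2.11, -0.003]
wrist_force: [-0.4, -0.5, -0.5]
grip_width: 0.051
finger_force: 0.0
[ 0.5151072  -0.03420857  0.33090831] [ 2.32688632  2.10991442 -0.00264819] 0.028690787502374922
```

View pics/w2.png

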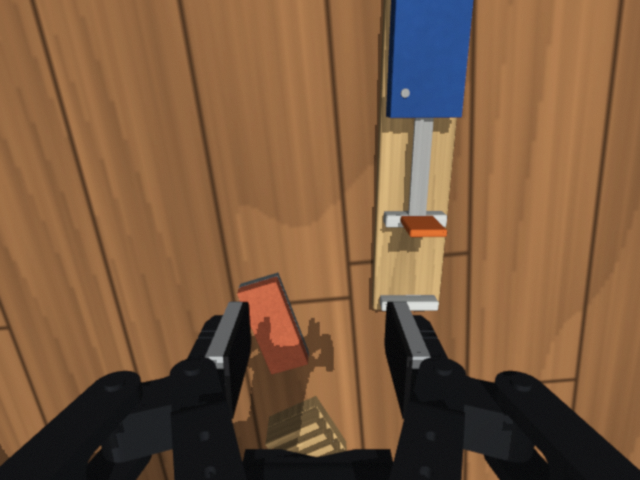

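The second view shows the cover's front edge at y=117 px from x=388 to 463. The tab's bright top strip is at (424,232), the fixed jaw's top at (409,303), and the stone's red corners start near (238,290) and (279,279).

```bash
python3 - <<'E'
from h import *;import pickle
W=[pickle.load(open(f"w{i}.pkl","rb")) for i in(1,2)]
for (s,c),tp,jp in zip(W,((430,115),(424,232)),((411,214),(409,302))):
    h=cv2.cvtColor(c["color"],cv2.COLOR_RGB2HSV)
    print("tab col",h[tp[1]-14:tp[1]+10:3,tp[0]].tolist(),"jaw",h[jp[1]-8:jp[1]+10:2,jp[0]].tolist(), "stone",h[240 if tp[1]<200 else 320,265].tolist())
P={}
for i,(s,c) in enumerate(W):
    for n,lo,hi in(("stone",(3,130,140),(9,200,255)),("tab",(7,220,190),(15,255,255)),("alu",(0,0,165),(179,40,255)),("cover",(105,150,60),(120,255,255))):
        for q in blobs(c,lo,hi,90)[:3]:
            r=cv2.minAreaRect(q);print(i,n,cen(q).round(1),cv2.contourArea(q),cv2.boxPoints(r).round(1).tolist())
E
```

```text
tab col [[21, 11, 166], [20, 18, 168], [20, 30, 168], [10, 184, 155], [11, 196, 223], [11, 200, 213], [10, 150, 148], [38, 8, 122]] jaw [[17, 64, 144], [45, 4, 119], [40, 5, 163], [50, 4, 211], [45, 5, 216], [45, 5, 212], [60, 4, 210], [21, 16, 162], [18, 117, 105]] stone [8, 163, 192]
tab col [[10, 204, 126], [10, 205, 128], [10, 204, 129], [10, 204, 130], [11, 201, 203], [11, 198, 223], [12, 172, 196], [19, 110, 201]] jaw [[18, 77, 175], [40, 6, 125], [60, 6, 125], [50, 6, 134], [50, 4, 200], [45, 5, 216], [40, 4, 196], [60, 3, 167], [0, 2, 116]] stone [7, 164, 121]
0 stone [264.9 242. ] 4179.0 [[226.3000030517578, 201.60000610351562], [267.8999938964844, 186.6999969482422], [302.6000061035156, 283.70001220703125], [261.0, 298.6000061035156]]
0 alu [426.4  43.3] 1259.0 [[414.3999938964844, 106.80000305175781], [421.6000061035156, -1.100000023841858], [439.20001220703125, 0.10000000149011612], [432.0, 107.9000015258789]]
0 alu [413.5 215. ] 519.0 [[383.0, 210.0], [442.0, 210.0], [442.0, 220.0], [383.0, 220.0]]
0 alu [395.2 115.3] 156.5 [[389.0, 109.0], [402.0, 109.0], [402.0, 122.0], [389.0, 122.0]]
1 stone [270.4 313.3] 1960.0 [[236.60000610351562, 292.8999938964844], [274.3999938964844, 278.20001220703125], [299.79998779296875, 343.29998779296875], [262.1000061035156, 358.0]]
1 alu [421.  167.5] 1328.5 [[410.1000061035156, 213.89999389648438], [416.29998779296875, 120.5999984741211], [432.20001220703125, 121.69999694824219], [426.0, 214.89999389648438]]
1 alu [423.2 305.1] 219.0 [[407.0, 301.0], [438.0, 301.0], [438.0, 309.0], [407.0, 309.0]]
1 alu [392.5 220.6] 122.0 [[385.6000061035156, 225.8000030517578], [387.29998779296875, 214.0], [400.0, 215.89999389648438], [398.29998779296875, 227.60000610351562]]
1 cover [429.   57.1] 8514.0 [[388.8999938964844, 115.9000015258789], [394.70001220703125, -3.700000047683716], [472.1000061035156, 0.0], [466.29998779296875, 119.69999694824219]]
```

```bash
python3 - <<'E'
from h import *;import pickle
(s1,c1),(s2,c2)=[pickle.load(open(f"w{i}.pkl","rb")) for i in(1,2)]
T=lambda a,b:tri(ray(c1,a,s1),ray(c2,b,s2))
tb=[]
for c,s in((c1,s1),(c2,s2)):
    q=[k for k in blobs(c,(8,180,175),(14,255,255),60) if cen(k)[0]>380]
    b=cv2.boxPoints(cv2.minAreaRect(q[0]));b=b[np.argsort(b[:,0])];tb.append(((b[0]+b[1])/2,(b[2]+b[3])/2,b.mean(0)));print(b.round(1).tolist())
for i,n in enumerate(("tab L","tab R","tab mid")):print(n,T(tb[0][i],tb[1][i]))
print("stone corners",T((267.9,186.7),(274.4,278.2)),T((226.3,201.6),(236.6,292.9)))
Q=np.array([plane(c1,p,.028,s1) for p in((226.3,201.6),(267.9,186.7),(302.6,283.7),(261,298.6))])
print("stone box",Q.round(4).tolist(),"c",Q.mean(0),"sides",[np.linalg.norm(Q[i]-Q[i-1]).round(4) for i in range(4)])
e=(Q[1]+Q[0]-Q[2]-Q[3]);print("stone yaw",np.degrees(np.arctan2(e[1],e[0])))
print("fixed jaw end L/R", T((383,215),(380,303)),[plane(c1,p,.042,s1).round(4).tolist() for p in((383,210),(442,210),(383,220),(442,220))])
for c,s,(a,b) in((c1,s1,((423.2,107.3),(430.4,-.5))),(c2,s2,((418,214.4),(424.2,121.1)))):
    a,b=plane(c,a,.045,s),plane(c,b,.045,s);print("bar",a.round(4),b.round(4),np.degrees(np.arctan2(*(b-a)[1::-1])))
a,b=[plane(c2,p,.051,s2) for p in((388.9,116.5),(465,119))];print("cover front",a,b,np.linalg.norm(a-b),np.degrees(np.arctan2(*(b-a)[1::-1])))
A,p=pose(s2);print(A.round(4),"tool yaw",np.degrees(np.arctan2(A[1,0],A[0,0])))
E
```

```text
[[416.0, 111.0], [416.0, 118.0], [454.0, 111.0], [454.0, 118.0]]
[[411.0, 230.0], [411.0, 236.0], [446.0, 230.0], [446.0, 236.0]]
tab L (array([ 0.59995824, -0.08447856,  0.09296901]), np.float64(6.33774465644776e-05))
tab R (array([ 0.63302751, -0.08732985,  0.0940378 ]), np.float64(9.83498940753948e-06))
tab mid (array([ 0.61651553, -0.08590615,  0.09350433]), np.float64(3.343522597689027e-05))
stone corners (array([ 0.45197274, -0.15124223,  0.01932465]), np.float64(0.0003846290255384334)) (array([ 0.40587753, -0.16219671,  0.02743064]), np.float64(0.0004561757902768666))
stone box [[0.4058, -0.1621, 0.028], [0.4533, -0.1496, 0.028], [0.4796, -0.2676, 0.028], [0.4285, -0.2825, 0.028]] c [ 0.44181013 -0.2154535   0.028     ] sides [np.float64(0.1226), np.float64(0.0492), np.float64(0.1209), np.float64(0.0532)]
stone yaw 101.61128898340833
fixed jaw end L/R (array([ 0.57562764, -0.19270249,  0.0262715 ]), np.float64(0.0026765753116350524)) [[0.575, -0.1828, 0.042], [0.638, -0.1884, 0.042], [0.5745, -0.194, 0.042], [0.6381, -0.1996, 0.042]]
bar [ 0.618  -0.0809  0.045 ] [0.6254 0.0133 0.045 ] 85.54500012289488
bar [ 0.6176 -0.0811  0.045 ] [0.6257 0.0145 0.045 ] 85.16034215595269
cover front [0.59009044 0.02267859 0.051     ] [0.66390242 0.01313859 0.051     ] 0.07442594448970857 -7.364500149911342
[[ 9.760e-02  9.952e-01 -9.000e-04]
 [ 9.952e-01 -9.760e-02 -1.500e-03]
 [-1.600e-03 -7.000e-04 -1.000e+00]] tool yaw 84.40064830919987
```

In the tool's units: 0.269 m / 0.5 = 0.538, 0.107 m / 0.5 = 0.214, -0.012 rad / 3.1416 = -0.0038.

```bash
python3 shift.py '[{"d": [-0.16,0.214,0.2],"rot": [0,0,-0.0038],"aperture": 0},{"d": [-0.16,0.214,0.2],"rot": [0,0,-0.0038],"aperture": 0},{"d": [-0.16,0.214,0.2],"rot": [0,0,-0.0038],"aperture": 0},{"d": [-0.16,0.214,0.2],"rot": [0,0,-0.0038],"aperture": 0},{"d": [-0.16,0.214,0.28],"rot": [0,0,-0.0038],"aperture": 0},{"d": [-0.16,0.214,0.36],"rot": [0,0,-0.0038],"aperture": 0},{"d": [-0.16,0.214,0.44],"rot": [0,0,-0.0038],"aperture": 0},{"d": [-0.16,0.214,0.5],"rot": [0,0,-0.0038],"aperture": 0},{"d": [-0.16,0.214,0.538],"rot": [0,0,-0.0038],"aperture": 0},{"d": [-0.16,0.214,0.538],"rot": [0,0,-0.0038],"aperture": 0},{"d": [-0.16,0.214,0.538],"rot": [0,0,-0.0038],"aperture": 0}]' 20
python3 - <<'E'
from h import *
from cell import arm
s=arm.observe();A,p=pose(s);o=np.array([.6207,-.0431]);u=np.array([.0854,.9963]);d=p[:2]-o
print(p,"holder xy",d@u,d@[-u[1],u[0]],"yaw",np.degrees(np.arctan2(A[1,0],A[0,0])),s["wrist_force"],s["wrist_torque"],s["joints"])
c=arm.camera("side");cv2.imwrite("pics/s1.png",cv2.resize(c["color"][120:360,200:440,::-1],(600,600)))
E
```

```text
time: 2.67
tcp_pos: [0.6128, -0.1254, 0.061]
orientation: [-2.316, -2.12, 0.004]
wrist_force: [-0.5, -0.4, 0.5]
grip_width: 0.0003
finger_force: 0.0
[ 0.61277182 -0.12541692  0.0609823 ] holder xy -0.08268941859177517 0.000868978510235271 yaw 84.9505060302983 [-0.54175911 -0.38311565  0.52024059] [ 0.04603855 -0.07831178  0.0161933 ] [ 0.43891646  0.63865579 -0.40572227  1.49635898  0.2732924   1.06600643
 -0.11684187]
```

View pics/s1.png

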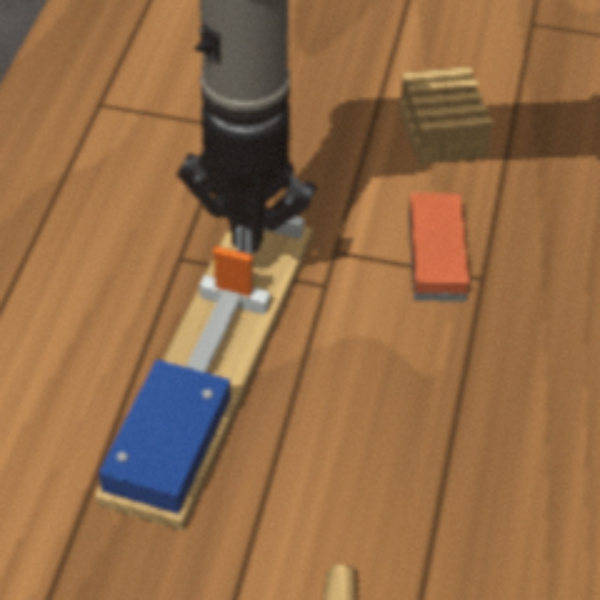

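The crop shows the shut fingers at (248,235) just behind the tab at (233,270), clear of both jaws. Now the push.

In the tool's units: 0.034 m / 0.5 = 0.068, 0.03 m / 0.5 = 0.06.

```bash
python3 shift.py '[{"d": [0.02,0,0],"aperture": 0},{"d": [0.036,0,0],"aperture": 0},{"d": [0.044,0,0],"aperture": 0},{"d": [0.052,0,0],"aperture": 0},{"d": [0.06,0,0],"aperture": 0},{"d": [0.068,0,0],"aperture": 0},{"d": [0.068,0,0],"aperture": 0}]' 40
python3 shift.py '[{"d": [0.01,0,0],"aperture": 0},{"d": [0.02,0,0],"aperture": 0},{"d": [0.03,0,0],"aperture": 0},{"d": [0.04,0,0],"aperture": 0},{"d": [0.05,0,0],"aperture": 0},{"d": [0.056,0,0],"aperture": 0}]'
```

```text
time: 3.3
tcp_pos: [0.6186, -0.0917, 0.0647]
orientation: [2.31, 2.12, -0.001]
wrist_force: [1.2, -4.8, 3.1]
grip_width: -0.0003
finger_force: 2.7
time: 3.8
tcp_pos: [0.621, -0.0652, 0.0646]
orientation: [2.311, 2.117, -0.002]
wrist_force: [-0.7, -6.6, 5.0]
grip_width: 0.0002
finger_force: 3.4
```

In the tool's units: 0.004 m / 0.5 = 0.008, 0.002 m / 0.5 = 0.004.

```bash
python3 shift.py '[{"d": [0.004,0,0],"aperture": 0},{"d": [0.008,0,0],"aperture": 0}]'
python3 shift.py '[{"d": [0.002,0,0],"aperture": 0},{"d": [0.006,0,0],"aperture": 0}]'
python3 shift.py '[{"d": [0.002,0,0],"aperture": 0},{"d": [0.006,0,0],"aperture": 0}]'
```

```text
time: 3.97
tcp_pos: [0.6214, -0.0613, 0.0646]
orientation: [2.311, 2.117, -0.002]
wrist_force: [0.2, -6.5, 3.8]
grip_width: 0.0
finger_force: 3.3
time: 4.13
tcp_pos: [0.6216, -0.0586, 0.0646]
orientation: [2.311, 2.117, -0.002]
wrist_force: [-1.2, -7.6, 4.7]
grip_width: 0.0
finger_force: 3.3
time: 4.3
tcp_pos: [0.6219, -0.0558, 0.0646]
orientation: [2.311, 2.117, -0.002]
wrist_force: [-0.5, -7.2, 4.4]
grip_width: -0.0002
finger_force: 3.3
```

```bash
cat >> h.py <<'E'
O=np.array([.6207,-.0431]);U=np.array([.0854,.9963])
def hold(p): d=p[:2]-O;return np.array([d@U,d@[-U[1],U[0]]])
E
python3 - <<'E'
from h import *
from cell import arm
s=arm.observe();print(hold(s["tcp_pos"]),s["wrist_force"],s["wrist_torque"])
E
```

```text
[-0.01251191 -0.00228262] [-0.51257682 -7.17791745  4.4150464 ] [-1.30414585  0.03796444  0.0062375 ]
```

In the tool's units: 0.003 m / 0.5 = 0.006, 0.001 m / 0.5 = 0.002.

```bash
python3 shift.py '[{"d": [0.002,0,0],"aperture": 0},{"d": [0.006,0,0],"aperture": 0}]'|sed -n '2p;4p'
python3 shift.py '[{"d": [0.002,0,0],"aperture": 0},{"d": [0.006,0,0],"aperture": 0}]'|sed -n '2p;4p'
```

```text
tcp_pos: [0.6221, -0.0528, 0.0646]
wrist_force: [-0.5, -6.1, 4.0]
tcp_pos: [0.6225, -0.0498, 0.0647]
wrist_force: [-0.7, -6.7, 4.0]
```

In the tool's units: 0.003 m / 0.5 = 0.006, 0.001 m / 0.5 = 0.002.

```bash
python3 shift.py '[{"d": [0.002,0,0],"aperture": 0},{"d": [0.006,0,0],"aperture": 0}]'|sed -n '2p;4p'
python3 shift.py '[{"d": [0.002,0,0],"aperture": 0},{"d": [0.006,0,0],"aperture": 0}]'|sed -n '2p;4p'
```

```text
tcp_pos: [0.6227, -0.0469, 0.0646]
wrist_force: [1.0, -7.2, 4.9]
tcp_pos: [0.623, -0.0439, 0.0646]
wrist_force: [0.4, -7.2, 3.6]
```

In the tool's units: 0.003 m / 0.5 = 0.006, 0.001 m / 0.5 = 0.002.

```bash
python3 shift.py '[{"d": [0.002,0,0],"aperture": 0},{"d": [0.006,0,0],"aperture": 0}]'|sed -n '2p;4p'
python3 shift.py '[{"d": [0.002,0,0],"aperture": 0},{"d": [0.006,0,0],"aperture": 0}]'|sed -n '2p;4p'
```

```text
tcp_pos: [0.6232, -0.0409, 0.0646]
wrist_force: [-0.1, -6.4, 3.9]
tcp_pos: [0.6235, -0.038, 0.0647]
wrist_force: [1.3, -6.4, 5.0]
```

In the tool's units: 0.003 m / 0.5 = 0.006, 0.001 m / 0.5 = 0.002.

```bash
python3 shift.py '[{"d": [0.002,0,0],"aperture": 0},{"d": [0.006,0,0],"aperture": 0}]'|sed -n '2p;4p'
python3 shift.py '[{"d": [0.002,0,0],"aperture": 0},{"d": [0.006,0,0],"aperture": 0}]'|sed -n '2p;4p'
```

```text
tcp_pos: [0.6238, -0.035, 0.0647]
wrist_force: [-0.6, -7.2, 4.9]
tcp_pos: [0.6241, -0.032, 0.0646]
wrist_force: [0.5, -7.8, 5.1]
```

In the tool's units: 0.003 m / 0.5 = 0.006, 0.001 m / 0.5 = 0.002.

```bash
python3 shift.py '[{"d": [0.002,0,0],"aperture": 0},{"d": [0.006,0,0],"aperture": 0}]'|sed -n '2p;4p'
python3 shift.py '[{"d": [0.002,0,0],"aperture": 0},{"d": [0.006,0,0],"aperture": 0}]'|sed -n '2p;4p'
```

```text
tcp_pos: [0.6242, -0.0302, 0.0647]
wrist_force: [-0.5, -9.1, 5.3]
tcp_pos: [0.6243, -0.029, 0.0647]
wrist_force: [-0.1, -10.5, 6.2]
```

In the tool's units: 0.003 m / 0.5 = 0.006, 0.001 m / 0.5 = 0.002.

```bash
python3 shift.py '[{"d": [0.002,0,0],"aperture": 0},{"d": [0.006,0,0],"aperture": 0}]'|sed -n '2p;4p'
```

```text
tcp_pos: [0.6244, -0.0277, 0.0647]
wrist_force: [-2.4, -12.9, 6.6]
```

In the tool's units: 0.003 m / 0.5 = 0.006, 0.001 m / 0.5 = 0.002.

```bash
python3 shift.py '[{"d": [0.002,0,0],"aperture": 0},{"d": [0.006,0,0],"aperture": 0}]'|sed -n '2p;4p'
```

```text
tcp_pos: [0.6245, -0.0266, 0.0647]
wrist_force: [-1.2, -15.6, 7.3]
```

In the tool's units: 0.002 m / 0.5 = 0.004, 0.001 m / 0.5 = 0.002.

```bash
python3 shift.py '[{"d": [0.002,0,0],"aperture": 0},{"d": [0.004,0,0],"aperture": 0}]'|sed -n '2p;4p'
```

```text
tcp_pos: [0.6246, -0.026, 0.0648]
wrist_force: [-2.4, -16.7, 7.5]
```

In the tool's units: 0.002 m / 0.5 = 0.004, 0.001 m / 0.5 = 0.002.

```bash
python3 shift.py '[{"d": [0.002,0,0],"aperture": 0},{"d": [0.004,0,0],"aperture": 0},{"d": [0.004,0,0],"aperture": 0}]'|sed -n '2p;4p'
```

```text
tcp_pos: [0.6246, -0.025, 0.0648]
wrist_force: [-2.5, -16.8, 7.6]
```

In the tool's units: 0.002 m / 0.5 = 0.004, 0.001 m / 0.5 = 0.002.

```bash
python3 shift.py '[{"d": [0.002,0,0],"aperture": 0},{"d": [0.004,0,0],"aperture": 0},{"d": [0.004,0,0],"aperture": 0}]'|sed -n '2p;4p'
```

```text
tcp_pos: [0.6247, -0.024, 0.0647]
wrist_force: [-2.7, -17.5, 8.1]
```

In the tool's units: 0.002 m / 0.5 = 0.004, 0.001 m / 0.5 = 0.002.

```bash
python3 shift.py '[{"d": [0.002,0,0],"aperture": 0},{"d": [0.004,0,0],"aperture": 0},{"d": [0.004,0,0],"aperture": 0}]'|sed -n '2p;4p'
```

```text
tcp_pos: [0.6248, -0.0229, 0.0648]
wrist_force: [-3.3, -18.0, 9.5]
```

In the tool's units: 0.002 m / 0.5 = 0.004, 0.001 m / 0.5 = 0.002.

```bash
python3 shift.py '[{"d": [0.002,0,0],"aperture": 0},{"d": [0.004,0,0],"aperture": 0},{"d": [0.004,0,0],"aperture": 0}]'|sed -n '2p;4p'
```

```text
tcp_pos: [0.625, -0.0214, 0.0648]
wrist_force: [-2.9, -18.6, 9.3]
```

In the tool's units: 0.002 m / 0.5 = 0.004, 0.001 m / 0.5 = 0.002.

```bash
python3 shift.py '[{"d": [0.002,0,0],"aperture": 0},{"d": [0.004,0,0],"aperture": 0},{"d": [0.004,0,0],"aperture": 0}]'|sed -n '2p;4p'
```

```text
tcp_pos: [0.6252, -0.0185, 0.0648]
wrist_force: [-2.7, -17.6, 8.2]
```

```bash
python3 - <<'E'
from h import *
from cell import arm
s=arm.observe();print(s["time"],hold(s["tcp_pos"]),s["wrist_force"],s["wrist_torque"],s["orientation"])
E
```

```text
7.7167 [ 0.0249372  -0.00239874] [ -2.65203287 -17.63273029   8.16944274] [-3.37253293  0.49459264  0.03682663] [ 2.31231946  2.10349612 -0.01899337]
```

```bash
python3 shift.py '[{"aperture": 0}]'|sed -n '2p;4p'
```

```text
tcp_pos: [0.6254, -0.0173, 0.0648]
wrist_force: [-2.7, -14.5, 8.0]
```

In the tool's units: 0.001 m / 0.5 = 0.002.

```bash
python3 shift.py '[{"d": [0.002,0,0],"aperture": 0},{"d": [0.002,0,0],"aperture": 0}]'|sed -n '2p;4p'
```

```text
tcp_pos: [0.6259, -0.0122, 0.0646]
wrist_force: [-1.1, -11.3, 5.9]
```

```bash
python3 shift.py '[{"aperture": 0},{"aperture": 0}]'|sed -n '2p;4p'
```

```text
tcp_pos: [0.6259, -0.0122, 0.0647]
wrist_force: [-0.8, -12.2, 7.0]
```

In the tool's units: 0.002 m / 0.5 = 0.004, 0.001 m / 0.5 = 0.002.

```bash
python3 shift.py '[{"d": [0.002,0,0],"aperture": 0},{"d": [0.004,0,0],"aperture": 0},{"d": [0.004,0,0],"aperture": 0}]'|sed -n '2p;4p'
```

```text
tcp_pos: [0.6258, -0.0122, 0.0647]
wrist_force: [-2.0, -15.3, 7.0]
```

In the tool's units: 0.002 m / 0.5 = 0.004, 0.001 m / 0.5 = 0.002.

```bash
python3 shift.py '[{"d": [0.002,0,0],"aperture": 0},{"d": [0.004,0,0],"aperture": 0},{"d": [0.004,0,0],"aperture": 0}]'|sed -n '2p;4p'
```

```text
tcp_pos: [0.6258, -0.0121, 0.0647]
wrist_force: [-1.9, -16.9, 7.7]
```

The position has stopped changing while the force keeps rising, so this is the stop. Backing off now.

In the tool's units: -0.06 m / 0.5 = -0.12, -0.02 m / 0.5 = -0.04.

```bash
python3 shift.py '[{"d": [-0.01,0,0],"aperture": 0},{"d": [-0.02,0,0],"aperture": 0},{"d": [-0.03,0,0],"aperture": 0},{"d": [-0.04,0,0],"aperture": 0},{"d": [-0.05,0,0],"aperture": 0},{"d": [-0.06,0,0],"aperture": 0},{"d": [-0.08,0,0],"aperture": 0},{"d": [-0.12,0,0],"aperture": 0},{"d": [-0.12,0,0],"aperture": 0},{"d": [-0.12,0,0],"aperture": 0}]'
python3 - <<'E'
from h import *
from cell import arm
s=arm.observe();A,p=pose(s);print(s["time"],hold(p),s["wrist_force"],A.round(4))
c=arm.camera("side");cv2.imwrite("pics/s2.png",cv2.resize(c["color"][120:360,200:440,::-1],(600,600)))
E
```

```text
time: 9.47
tcp_pos: [0.6191, -0.0596, 0.0618]
orientation: [-2.316, -2.122, 0.001]
wrist_force: [0.6, -0.1, 0.4]
grip_width: 0.0003
finger_force: 0.0
9.4667 [-0.01657073  0.00013917] [ 0.63324675 -0.10624832  0.44943193] [[ 8.760e-02  9.962e-01 -1.100e-03]
 [ 9.962e-01 -8.760e-02 -2.000e-04]
 [-3.000e-04 -1.000e-03 -1.000e+00]]
```

View pics/s2.png

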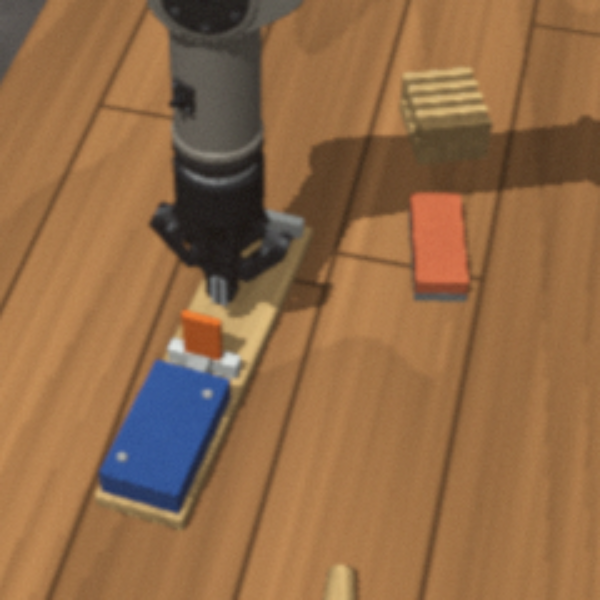

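The jaw stands open, with the tab at (203,335) clear of the fingers at (218,290). On to the stone: a hover, then a re-measurement.

In the tool's units: -0.17 m / 0.5 = -0.34, -0.163 m / 0.5 = -0.326, -0.29 rad / 3.1416 = -0.0923.

```bash
python3 shift.py '[{"d": [0,0,-0.08],"aperture": 0},{"d": [0,0,-0.16],"aperture": 0.04},{"d": [-0.34,-0.326,-0.28],"rot": [0,0,-0.0923],"aperture": 0.085},{"d": [-0.34,-0.326,-0.28],"rot": [0,0,-0.0923],"aperture": 0.085},{"d": [-0.34,-0.326,-0.28],"rot": [0,0,-0.0923],"aperture": 0.085},{"d": [-0.34,-0.326,-0.28],"rot": [0,0,-0.0923],"aperture": 0.085},{"d": [-0.34,-0.326,-0.28],"rot": [0,0,-0.0923],"aperture": 0.085},{"d": [-0.34,-0.326,-0.28],"rot": [0,0,-0.0923],"aperture": 0.085},{"d": [-0.34,-0.326,-0.28],"rot": [0,0,-0.0923],"aperture": 0.085},{"d": [-0.34,-0.326,-0.28],"rot": [0,0,-0.0923],"aperture": 0.085},{"d": [-0.34,-0.326,-0.28],"rot": [0,0,-0.0923],"aperture": 0.085}]'
python3 - <<'E'
from h import *
from cell import arm
s=arm.observe();c=arm.camera("wrist");A,p=pose(s);print(A.round(4),"yaw",np.degrees(np.arctan2(A[1,0],A[0,0])))
cv2.imwrite("pics/w3.png",c["color"][...,::-1])
for q in blobs(c,(3,120,90),(10,210,255),400)[:2]:
    if len(q)<60: continue
    b=cv2.boxPoints(cv2.minAreaRect(q));Q=np.array([plane(c,x,.028,s) for x in b])
    print(b.round().tolist(),Q.round(4).tolist(),Q.mean(0),[np.linalg.norm(Q[i]-Q[i-1]).round(4) for i in range(4)])
    w=(Q-p)@A;print("tool",w.round(4).tolist(),w.mean(0))
E
```

```text
time: 10.43
tcp_pos: [0.4437, -0.2118, 0.2024]
orientation: [1.979, 2.44, 0.003]
wrist_force: [-0.9, 0.2, -0.1]
grip_width: 0.0852
finger_force: 0.0
[[-0.206   0.9785  0.0011]
 [ 0.9785  0.206   0.0013]
 [ 0.0011  0.0014 -1.    ]] yaw 101.88953339015201
[[280.0, 133.0], [346.0, 133.0], [346.0, 282.0], [280.0, 282.0]] [[0.4052, -0.1612, 0.028], [0.453, -0.1511, 0.028], [0.4805, -0.2687, 0.028], [0.4268, -0.28, 0.028]] [ 0.44136251 -0.21525358  0.028     ] [np.float64(0.1207), np.float64(0.0489), np.float64(0.1207), np.float64(0.0549)]
tool [[0.0572, -0.0275, 0.1744], [0.0572, 0.0213, 0.1745], [-0.0634, 0.024, 0.1744], [-0.0635, -0.0309, 0.1743]] [-0.00312011 -0.00327376  0.17439523]
```

View pics/w3.png

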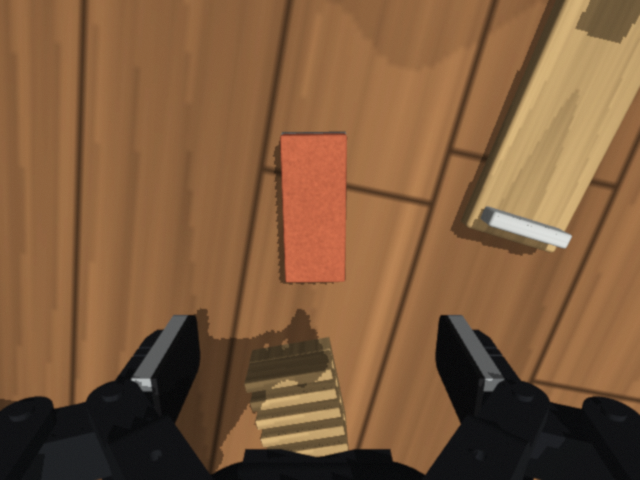

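The view shows the stone aligned with the tool, corners (281,133), (346,132), (345,282) and (287,282). The descent path between the fingers is clear.

In the tool's units: 0.197 m / 0.5 = 0.394, 0.12 m / 0.5 = 0.24, -0.017 rad / 3.1416 = -0.0054.

```bash
python3 shift.py '[{"d": [-0.006,-0.004,0.08],"rot": [0,0,-0.0054],"aperture": 0.085},{"d": [-0.006,-0.004,0.16],"rot": [0,0,-0.0054],"aperture": 0.085},{"d": [-0.006,-0.004,0.24],"rot": [0,0,-0.0054],"aperture": 0.085},{"d": [-0.006,-0.004,0.3],"rot": [0,0,-0.0054],"aperture": 0.085},{"d": [-0.006,-0.004,0.36],"rot": [0,0,-0.0054],"aperture": 0.085},{"d": [-0.006,-0.004,0.394],"rot": [0,0,-0.0054],"aperture": 0.085},{"d": [-0.006,-0.004,0.394],"rot": [0,0,-0.0054],"aperture": 0.085},{"d": [-0.006,-0.004,0.394],"rot": [0,0,-0.0054],"aperture": 0.04},{"d": [-0.006,-0.004,0.394],"rot": [0,0,-0.0054],"aperture": 0.04},{"d": [-0.006,-0.004,0.394],"rot": [0,0,-0.0054],"aperture": 0.04},{"d": [-0.006,-0.004,0.394],"rot": [0,0,-0.0054],"aperture": 0.04},{"d": [-0.006,-0.004,0.394],"rot": [0,0,-0.0054],"aperture": 0.04}]' 50
python3 shift.py '[{"aperture": 0.04},{"aperture": 0.04}]'
```

```text
time: 11.48
tcp_pos: [0.4435, -0.2174, 0.0072]
orientation: [1.958, 2.451, 0.002]
wrist_force: [0.1, 1.0, 5.2]
grip_width: 0.049
finger_force: 55.2
time: 11.65
tcp_pos: [0.4436, -0.2174, 0.0072]
orientation: [1.958, 2.451, 0.002]
wrist_force: [0.6, 1.0, 6.1]
grip_width: 0.0492
finger_force: 55.4
```

In the tool's units: -0.1 m / 0.5 = -0.2, -0.07 m / 0.5 = -0.14.

```bash
python3 shift.py '[{"d": [0,0,-0.06],"aperture": 0.04},{"d": [0,0,-0.14],"aperture": 0.04},{"d": [0,0,-0.2],"aperture": 0.04},{"d": [0,0,-0.2],"aperture": 0.04},{"d": [0,0,-0.2],"aperture": 0.04}]'
python3 - <<'E'
from h import *
from cell import arm
s=arm.observe();A,p=pose(s);print("d tool",A.T@(np.array([.6139,-.1223,.12])-p),"yaw",np.degrees(np.arctan2(A[1,0],A[0,0])),s["wrist_force"])
E
```

```text
time: 12.07
tcp_pos: [0.4424, -0.2179, 0.1069]
orientation: [1.96, 2.45, 0.0]
wrist_force: [-0.2, -0.2, -4.2]
grip_width: 0.0489
finger_force: 54.5
d tool [ 0.05559266  0.18836557 -0.01275867] yaw 102.68803971803518 [-0.15149495 -0.22748691 -4.1716048 ]
```

In the tool's units: 0.188 m / 0.5 = 0.376, 0.175 m / 0.5 = 0.35, 0.307 rad / 3.1416 = 0.0977.

```bash
python3 shift.py '[{"d": [0.02,0.072,-0.01],"rot": [0,0,0.0191],"aperture": 0.04},{"d": [0.044,0.144,-0.02],"rot": [0,0,0.0382],"aperture": 0.04},{"d": [0.066,0.216,-0.026],"rot": [0,0,0.0573],"aperture": 0.04},{"d": [0.088,0.288,-0.026],"rot": [0,0,0.0764],"aperture": 0.04},{"d": [0.104,0.35,-0.026],"rot": [0,0,0.0891],"aperture": 0.04},{"d": [0.112,0.376,-0.026],"rot": [0,0,0.0977],"aperture": 0.04},{"d": [0.112,0.376,-0.026],"rot": [0,0,0.0977],"aperture": 0.04},{"d": [0.112,0.376,-0.026],"rot": [0,0,0.0977],"aperture": 0.04},{"d": [0.112,0.376,-0.026],"rot": [0,0,0.0977],"aperture": 0.04}]'
python3 - <<'E'
from h import *
from cell import arm
s=arm.observe();A,p=pose(s);print("d tool",A.T@(np.array([.6139,-.1223,.03])-p),"yaw",np.degrees(np.arctan2(A[1,0],A[0,0])),hold(p),s["joint_vel"].max())
for n in("wrist","side"):
  c=arm.camera(n);x=c["color"] if n=="wrist" else cv2.resize(c["color"][120:360,200:440],(600,600));cv2.imwrite(f"pics/{n}4.png",x[...,::-1])
  if n=="wrist":
    q=blobs(c,(3,120,90),(10,210,255),200)
    q=[k for k in q if len(k)>50];b=cv2.boxPoints(cv2.minAreaRect(q[0]));print(b.round().tolist(),[hold(plane(c,x,p[2]+.021,s)).round(4).tolist() for x in b])
E
```

```text
time: 12.82
tcp_pos: [0.61, -0.1223, 0.1159]
orientation: [-2.312, -2.122, 0.007]
wrist_force: [-0.1, -1.9, -4.2]
grip_width: 0.0488
finger_force: 54.4
d tool [0.0004221  0.00433779 0.08584744] yaw 85.09842789773982 [-0.07980354  0.0038716 ] 0.020143534382334946
[[234.0, 166.0], [401.0, 166.0], [401.0, 455.0], [234.0, 455.0]] [[-0.0162, 0.0283], [-0.0161, -0.0202], [-0.1232, -0.0271], [-0.1236, 0.035]]
```

View pics/wrist4.png

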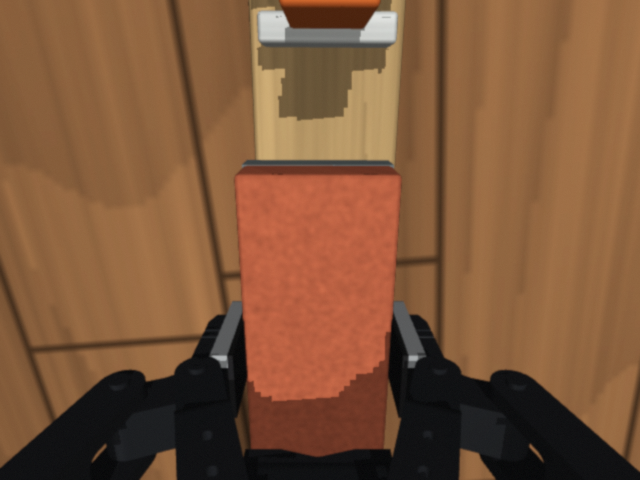

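The view shows the stone held square. Its front end is at row 168, the bed edges are at columns 258 and 398, and the jaw is at (327,28), well clear. I'll shift 4 mm sideways and lower.

In the tool's units: 0.085 m / 0.5 = 0.17, 0.03 m / 0.5 = 0.06.

```bash
python3 shift.py '[{"d": [0.002,0.008,0.06],"aperture": 0.04},{"d": [0.002,0.008,0.11],"aperture": 0.04},{"d": [0.002,0.008,0.14],"aperture": 0.04},{"d": [0.002,0.008,0.156],"aperture": 0.04},{"d": [0.002,0.008,0.164],"aperture": 0.04},{"d": [0.002,0.008,0.17],"aperture": 0.04},{"d": [0.002,0.008,0.17],"aperture": 0.04}]'
python3 - <<'E'
from h import *
from cell import arm
s=arm.observe();A,p=pose(s);print(hold(p),p,np.degrees(np.arctan2(A[1,0],A[0,0])),A[2])
E
```

```text
time: 13.5
tcp_pos: [0.6169, -0.1209, 0.0338]
orientation: [2.314, 2.124, 0.001]
wrist_force: [-0.3, 0.1, -2.6]
grip_width: 0.0489
finger_force: 54.3
[-0.07785623 -0.00286229] [ 0.61690243 -0.12091985  0.03384913] 85.09416910400114 [-1.90867921e-04  1.11203421e-03 -9.99999363e-01]
```

```bash
python3 shift.py '[{"d": [0,-0.002,0.004],"aperture": 0.04},{"d": [0,-0.002,0.008],"aperture": 0.04},{"d": [0,-0.002,0.01],"aperture": 0.04},{"d": [0,-0.002,0.012],"aperture": 0.04},{"d": [0,-0.002,0.012],"aperture": 0.04}]'
python3 - <<'E'
from h import *
from cell import arm
s=arm.observe();A,p=pose(s);print(hold(p),p,np.degrees(np.arctan2(A[1,0],A[0,0])),A[2])
E
```

```text
time: 13.92
tcp_pos: [0.6161, -0.1204, 0.0293]
orientation: [2.313, 2.124, 0.001]
wrist_force: [-3.3, 0.1, 3.8]
grip_width: 0.0488
finger_force: 55.2
[-0.07742725 -0.00204756] [ 0.61612727 -0.12042283  0.0292611 ] 85.13826031955985 [-6.86495872e-04  1.37499311e-03 -9.99998819e-01]
```

Careful with the scale: shifts go in shares of 0.5 m and turns go in shares of pi rad. That gives: -0.16 m / 0.5 = -0.32, -0.14 m / 0.5 = -0.28.

```bash
python3 shift.py '[{"aperture": 0.07},{"aperture": 0.085},{"aperture": 0.085},{"aperture": 0.085},{"aperture": 0.085},{"d": [0,0,-0.04],"aperture": 0.085},{"d": [0,0,-0.12],"aperture": 0.085},{"d": [0,0,-0.2],"aperture": 0.085},{"d": [0,0,-0.28],"aperture": 0.085},{"d": [0,0,-0.32],"aperture": 0.085},{"d": [0,0,-0.32],"aperture": 0.085},{"d": [0,0,-0.32],"aperture": 0}]'
python3 - <<'E'
from h import *
from cell import arm
s=arm.observe();A,p=pose(s);print(s["time"],hold(p),p)
c=arm.camera("wrist");cv2.imwrite("pics/w5.png",c["color"][...,::-1])
q=[k for k in blobs(c,(3,120,90),(10,210,255),200) if len(k)>50]
for k in q[:2]:
  b=cv2.boxPoints(cv2.minAreaRect(k));print(b.round().tolist(),[hold(plane(c,x,.05,s)).round(4).tolist() for x in b])
E
```

```text
time: 14.92
tcp_pos: [0.6167, -0.1203, 0.1892]
orientation: [2.311, 2.123, 0.004]
wrist_force: [-0.5, 0.4, -0.4]
grip_width: 0.0751
finger_force: 0.0
14.9167 [-0.07729125 -0.0026097 ] [ 0.616699   -0.12033534  0.18915367]
[[279.0, 130.0], [353.0, 130.0], [353.0, 295.0], [279.0, 295.0]] [[-0.0154, 0.0224], [-0.0154, -0.0262], [-0.1352, -0.0296], [-0.1352, 0.0257]]
```

View pics/w5.png

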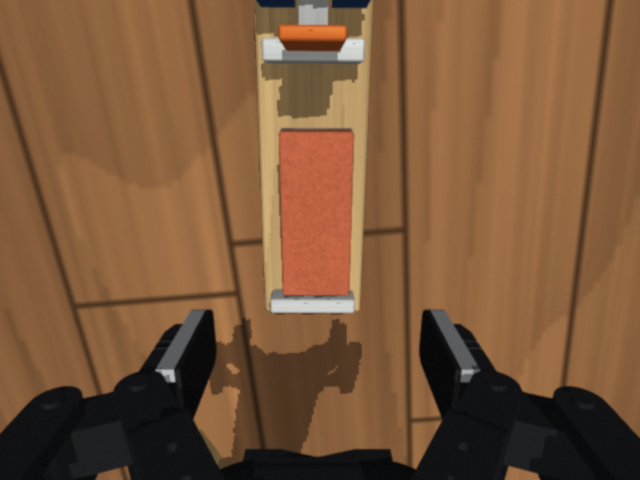

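The stone lies on the bed, from (279,130) to (353,295), between the jaws with a small gap to the fixed jaw. The tab top is at (313,33). Next I'll go behind the tab.

```bash
python3 shift.py '[{"aperture": 0},{"aperture": 0},{"aperture": 0},{"aperture": 0}]'|head -2;python3 - <<'E'
from h import *
from cell import arm
s=arm.observe();A,p=pose(s);c=arm.camera("wrist")
for k in [k for k in blobs(c,(8,180,175),(14,255,255),60)][:3]:
  b=cv2.boxPoints(cv2.minAreaRect(k))
  if b[:,1].mean()<100: print(b.round().tolist(),[hold(plane(c,x,.094,s)).round(4).tolist() for x in b])
t=O+.068*U;print("d tool to +68",A.T@(np.r_[t,.068]-p),"yaw",np.degrees(np.arctan2(A[1,0],A[0,0])))
E
```

```text
time: 15.3
tcp_pos: [0.615, -0.1203, 0.186]
[[283.0, 24.0], [350.0, 24.0], [350.0, 37.0], [283.0, 37.0]] [[0.0402, 0.0172], [0.0402, -0.0168], [0.0342, -0.0169], [0.0342, 0.0173]]
d tool to +68 [ 0.14539632 -0.00052868  0.11805811] yaw 85.13964187773608
```

In the tool's units: 0.146 m / 0.5 = 0.292, 0.12 m / 0.5 = 0.24.

```bash
python3 shift.py '[{"d": [0.08,0,0],"aperture": 0},{"d": [0.16,0,0],"aperture": 0},{"d": [0.24,0,0],"aperture": 0},{"d": [0.292,0,0.04],"aperture": 0},{"d": [0.292,0,0.08],"aperture": 0},{"d": [0.292,0,0.12],"aperture": 0},{"d": [0.292,0,0.18],"aperture": 0},{"d": [0.292,0,0.22],"aperture": 0},{"d": [0.292,0,0.232],"aperture": 0},{"d": [0.292,0,0.232],"aperture": 0}]'
python3 - <<'E'
from h import *
from cell import arm
s=arm.observe();A,p=pose(s);print(hold(p),p,s["wrist_force"])
E
```

```text
time: 16.18
tcp_pos: [0.6261, 0.0248, 0.0689]
orientation: [-2.311, -2.123, 0.006]
wrist_force: [-1.1, 0.3, -0.9]
grip_width: 0.0002
finger_force: 0.0
[0.06810163 0.0004076 ] [0.62611029 0.02479078 0.06888572] [-1.05642248  0.25269821 -0.85382442]
```

In the tool's units: -0.018 m / 0.5 = -0.036, -0.016 m / 0.5 = -0.032.

```bash
python3 shift.py '[{"d": [-0.01,0,0],"aperture": 0},{"d": [-0.02,0,0],"aperture": 0},{"d": [-0.026,0,0],"aperture": 0},{"d": [-0.032,0,0],"aperture": 0},{"d": [-0.036,0,0],"aperture": 0}]'|sed -n '2p;4p'
python3 shift.py '[{"d": [-0.004,0,0],"aperture": 0},{"d": [-0.008,0,0],"aperture": 0}]'|sed -n '2p;4p'
python3 shift.py '[{"d": [-0.004,0,0],"aperture": 0},{"d": [-0.008,0,0],"aperture": 0}]'|sed -n '2p;4p'
```

```text
tcp_pos: [0.6273, 0.0063, 0.0725]
wrist_force: [0.1, 1.4, 1.2]
tcp_pos: [0.627, 0.005, 0.0723]
wrist_force: [1.1, 4.4, 1.8]
tcp_pos: [0.6268, 0.0031, 0.0724]
wrist_force: [0.9, 6.8, 1.3]
```

In the tool's units: -0.004 m / 0.5 = -0.008, -0.002 m / 0.5 = -0.004.

```bash
python3 shift.py '[{"d": [-0.004,0,0],"aperture": 0},{"d": [-0.008,0,0],"aperture": 0}]'|sed -n '2p;4p'
python3 shift.py '[{"d": [-0.004,0,0],"aperture": 0},{"d": [-0.008,0,0],"aperture": 0}]'|sed -n '2p;4p'
python3 - <<'E'
from h import *
from cell import arm
s=arm.observe();print(s["time"],hold(s["tcp_pos"]))
c=arm.camera("side");cv2.imwrite("pics/s6.png",cv2.resize(c["color"][120:360,200:440,::-1],(600,600)))
E
```

```text
tcp_pos: [0.6265, 0.0003, 0.0724]
wrist_force: [1.8, 6.2, 2.3]
tcp_pos: [0.6255, -0.0066, 0.0719]
wrist_force: [-0.1, 0.8, 1.0]
17.2667 [ 0.03678795 -0.00165763]
```

The force dropped to zero, so the jaw has probably sprung. I'll retreat upward and look.

In the tool's units: -0.12 m / 0.5 = -0.24, -0.1 m / 0.5 = -0.2.

```bash
python3 shift.py '[{"d": [0.02,0,-0.04],"aperture": 0},{"d": [0.02,0,-0.12],"aperture": 0},{"d": [0.02,0,-0.2],"aperture": 0},{"d": [-0.06,0,-0.24],"aperture": 0},{"d": [-0.14,0,-0.24],"aperture": 0},{"d": [-0.2,0,-0.24],"aperture": 0},{"d": [-0.2,0,-0.24],"aperture": 0},{"d": [-0.2,0,-0.24],"aperture": 0},{"d": [-0.2,0,-0.24],"aperture": 0}]'
python3 - <<'E'
from h import *
from cell import arm
s=arm.observe();A,p=pose(s);c=arm.camera("wrist");cv2.imwrite("pics/w7.png",c["color"][...,::-1])
k=max([k for k in blobs(c,(3,120,90),(10,190,255),300)],key=cv2.contourArea)
b=cv2.boxPoints(cv2.minAreaRect(k));print("stone",b.round().tolist(),[hold(plane(c,x,.05,s)).round(4).tolist() for x in b])
for k in blobs(c,(8,191,175),(14,255,255),60)[:3]:
  b=cv2.boxPoints(cv2.minAreaRect(k));print("tab",b.round().tolist(),[hold(plane(c,x,.094,s)).round(4).tolist() for x in b])
E
```

```text
time: 18.07
tcp_pos: [0.6158, -0.1092, 0.1905]
orientation: [-2.314, -2.122, 0.002]
wrist_force: [-0.3, 0.8, -1.2]
grip_width: 0.0005
finger_force: 0.0
stone [[282.0, 310.0], [284.0, 150.0], [356.0, 151.0], [354.0, 311.0]] [[-0.1375, 0.0271], [-0.0175, 0.0221], [-0.0183, -0.0262], [-0.1384, -0.0278]]
tab [[287.0, 146.0], [346.0, 146.0], [346.0, 157.0], [287.0, 157.0]] [[-0.01, 0.0169], [-0.01, -0.0164], [-0.0161, -0.0165], [-0.0161, 0.017]]
```

View pics/w7.png

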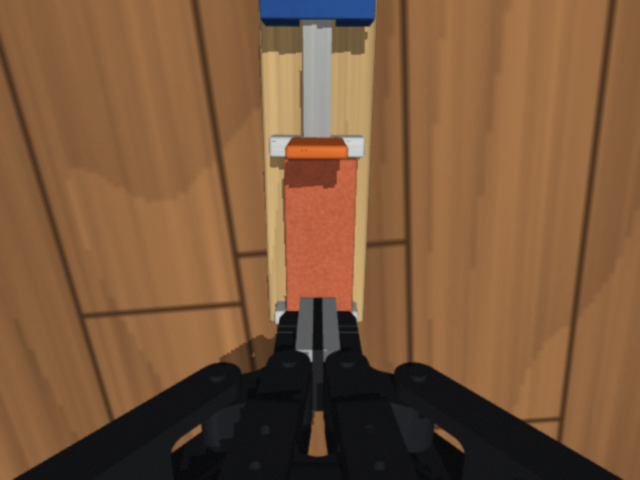

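The jaw is shut against the stone. The tab centre is at holder x = -13 mm, the value expected for a 120 mm grip. The stone is straight on the midline and the arm is clear, so I'm handing in.

```bash
python3 -c "
from cell import arm
print(arm.close_job())"
```

```text
the job is handed in; nothing more can be done
None
```

The job is handed in with the whetstone clamped end to end in the holder: the last wrist view put the jaws about 120 mm apart and the stone straight on the midline. The arm is clear, and it took about 18 s of the 61 s; no verdict was returned.

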